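# Mount a screen in the printing clamp

### The arm

A 6-joint arm with a two-finger parallel gripper is mounted at the origin on the work surface. World frame = base frame: x ahead of the robot, y to its left, z up, the work surface at z = 0. Lengths are in m, angles in degrees, forces in N, time in s.
With the tool pointing down it reaches from about 0.4 to 0.825 m from the base axis. Payload 7 kg.
Tool frame: the origin (TCP) lies at the very end of the fingers, on their centre line; the grasp point (between the pads) lies 19 mm behind it (r.hold_point_z is the distance from the TCP to the grasp point, in m); z points along the fingers, y is the direction in which the jaws open and shut (so a half turn about z gives the same grasp; the last joint's range is limited). The gripper opens to 88 mm and grips with 3 to 60 N. Pads are 19 mm wide; open, the fingers measure 130 mm over their backs; the gripper's body (78 mm by 193 mm) begins 47 mm behind the grasp point.
Start: joints at [86.236, 20.546, 0.682, 0, -70.136, -16.507], TCP at [0.234, 0.633, 0.227] pointing down, gripper open.
Joint ranges: [-176.03, 176.03], [-82.01, 121.73], [-58.28, 71.71], [-173.87, 95.51], [-174.79, -0.11], [-173.66, 173.66]. Speed limits (degrees/s): [136.94, 136.94, 172.46, 180, 180, 180].

### API

Orientations are given as [roll, pitch, yaw] about the fixed x, y, z axes, in that order (R = Rz(yaw) Ry(pitch) Rx(roll)).
In Python, from plant import r gives the robot as it stands. The module is installed in compiled form; this text tells all that it offers.
- The arm moves only by the shell command python3 -m inch 'ROWS' [FORCE]. ROWS is text: rows parted by semicolons, each of 7 numbers parted by spaces: the shift along the tool's x, y, z in m, then the turn, a rotation vector about the tool's x, y, z in rad, then the opening, from 0 (shut) to 1 (fully open). In form: tx ty tz ax ay az jaw; .... A call has 1 to 20 rows; each row shifts and turns the commanded pose from where the row before left it, along the tool's axes as they then stand; what a row does not reach is not made up. A row lasts 1/12 s, in which the tool goes at most 41.7 mm and 7.16 degrees, less where a joint would pass 70% of its speed; a pose out of reach is approached as far as the arm can. A call with a gripper value outside its range is refused whole. The fingers move at their own pace and stop on an object; FORCE is the grip in N (left out, the last holds). Time passes only in rows, so rows that do not move let the fingers close. It gives the time, the measured TCP pose, the force and the opening at its end, in the units of the state.
- r.get_state(): the state, without advancing time (a new reading comes with each control period).
- r.capture(name): name is "scene" or "top" or "wrist"; returns the picture (400x640x3 uint8, red, green, blue); there is no depth.
- r.camera_params(name): a dict with "vfov" (degrees; the focal length in pixels is half the picture's height over the tangent of half this angle, whatever the lens; pixels are square), "cx", "cy" (the principal point, pixels), "distortion" ([k1, k2, p1, p2, k3] as OpenCV has them; the pictures are not rectified), "R" (3x3) and "t" (3): a world point X has camera coordinates R X + t. Camera axes: x right, y down, z forward; pixel columns grow to the right and rows downward; lengths in m; the calibration is good to about 2 mm. A picture is of the moment at which its call begins: read the wrist's pose just before it. camera_params takes no time and is no camera call; for the wrist camera it gives the pose at the moment of the call.
- r.close_job(): hands the job in, once; it reports no verdict.
Trained networks look in the newest picture that a camera, given by its name, has taken for a name from the list of things; names that differ only in an ending like _2 or _b are one class to them, and where a whole thing is asked for, a point or a joint stands for the part that bears it (a point fixed in the world has none). Each returns a list of dicts, best first, with "p" (0 to 1); they miss things now and then, are a little off and sometimes report something else, mostly with a low value. They report only what shows in the picture. A call takes as long as a camera call.
- r.recognise(target, camera): "xy" ([column, row] in pixels, amid what is visible of it).
The state is a dict: "time_s": time; "joints": joint angles; "qd": joint speeds; "joint_torque": joint torques, N m; "tcp_pos": TCP position; "eef_rot": TCP orientation; "contact_force": force on the tool from outside, world axes, zero at the start; "moment": the same for the moment, N m; "gripper_width": finger opening in m.
Only numpy, scipy, OpenCV 4.12 (cv2) and the standard library are available. Lean on these libraries where they do the work, as an engineer would, in place of code of your own. Each camera call takes 0.05 s, during which the arm holds its last target.

### The job

Mount the printing screen: slide the blue wooden frame along the plywood board, under the clamp's arm, until its whole far edge sits flat and square against the steel stop bar. Then screw the clamp's knurled knob down (clockwise seen from above), letting go and regripping as often as needed, until it comes to a firm stop on its boss and the foot holds the frame tight. Leave the other things on the board and the table where they are.

Things in the scene. Friction and masses are not known exactly. Their poses are not given: they have to be found in the camera images.
- board: fixed plywood printing board lying on the table before the robot, turned a little; 18 mm thick. Origin at its underside, below the middle of the stop bar's front face. Its x points horizontally into the stop, the way the frame must be slid (roughly away from the robot); z up. It reaches from x = -240 to 70 mm and y = -220 to 220 mm
- stop (a point): middle of the front face of the steel stop bar, at the height of the board's top; axes as board. The bar is fixed on the board, 150 mm long along y, 22 mm thick (x = 0 to 22 mm), 30 mm high
- clamp_front (a point): middle of the front face of the clamp's fixed steel arm, which stands over the middle of the stop bar: 60 mm wide in y, reaching 28 mm out over the board from the stop face (towards -x), its underside 36 mm and its top 48 mm above the board. The frame's edge slides in under it. Axes as board
- boss_top (a point): centre of the flat top of the boss, a fixed steel cylinder 24 mm across and 16 mm high on the clamp's arm: 64 mm above the board, 13 mm in front of the stop face. The knob's axis is vertical and passes through it. Axes as board
- knob_mid (a point): centre of the clamp's knob, on its axis at half its height; it rises and sinks with the knob but does not turn with it. The knob is a dark knurled steel cylinder, 44 mm across, 26 mm high, on a vertical screw over the boss. Fully home its underside rests on the boss (knob_mid 13.5 mm above boss_top) and it stops dead
- knob_under (a point): centre of the knob's underside. Clockwise from above tightens: it sinks 8 mm per full turn (1.27 mm per rad). Friction about 0.06 N m, up to 0.1 N m while clamping; against the end stop a tight grip feels 0.3 N m and more or slips round the knob. It stays where it is left. At the start it is 8 to 11 mm above the boss (6 to 8.5 rad to go)
- foot: round rubber foot at the screw's lower end, under the arm, 18 mm across, 7 mm thick; origin at the centre of its underside. It does not turn. It is sprung (4 N per mm), starts 2.5 to 6 mm above the height of the frame's top, bears on the frame over the last 4 rad and, knob home, presses it with about 20 N. With no frame under it the knob still goes home, but holds nothing and blocks the way
- frame: loose screen lying on the board: blue wooden frame 150 mm (its x, towards the stop) x 220 mm (its y), 22 mm high, rails 25 mm wide, thin mesh 4 mm above the board. Origin at the centre of its underside. It starts 28 to 50 mm short of it, up to 0.12 rad askew; seated, its origin is 75 mm before the stop face. It slides at 1.3 to 4 N; pushed at mid-edge it can jam askew on the stop: then press the side that stands off
- tape: roll of masking tape, lying flat on the board's margin on the +y side; 80 mm across, 24 mm high; origin at the centre of its underside. A bystander
- squeegee: wooden squeegee lying on the board's margin on the -y side, rubber blade up; 170 x 26 mm, 38 mm high; origin at the centre of its underside, its length along its own x. A bystander
- jar: closed black ink jar standing on the table, 84 mm across, 120 mm high; origin at the centre of its underside. A bystander
- tub: open green tub standing on the table, 110 mm across, 60 mm high; origin at the centre of its underside. A bystander
- jar_lid: black jar lid lying on the table, 88 mm across, 14 mm high; origin at the centre of its underside. A bystander
- ink_knife: ink spatula lying on the table, 170 mm long. A bystander
- pen: grey pen lying on the table, 130 mm long, 12 mm thick. A bystander

How it is judged:
By the outcome, as a careful person would: the job done as asked, in the order asked, and still so for the second after the job is handed in, with the robot touching nothing.
It also fails if it takes over 72 s, if anything falls off the work surface, if the arm or the gripper's body presses on something with over 40 N, if the wrist force passes 120 N, or if a joint passes its speed limit or range.

## Working session

There is one attempt and no reset: what is moved stays moved. The work goes in short steps, Python scripts to look and compute and a shell command to move; the robot and the scene stay as the last step left them, time stands still between calls to the robot, and variables do not carry over. Pictures are saved under pics/ and viewed, and the job is handed in when it is done.

```bash
mkdir -p pics; ls; python3 - <<'E'
from plant import r
import cv2
s=r.get_state()
for k,v in s.items(): print(k,v)
print(r.hold_point_z)
for n in ("scene","top","wrist"):
    im=r.capture(n); cv2.imwrite(f"pics/{n}0.png",im[:,:,::-1])
    p=r.camera_params(n); print(n,p)
print(r.get_state()['time_s'])
E
```

```text
pics
time_s 0.0
joints [ 8.62363556e+01  2.05906817e+01  6.34214291e-01 -1.93357102e-02
 -7.01374591e+01 -1.65063795e+01]
qd [-0.07664374  0.01821988  0.00702756  0.04937391 -0.10553099  0.05063963]
joint_torque [-2.83019544e-04 -5.82716095e+01  2.93039292e+01  6.99648678e+00
  6.81288730e-03 -1.68359693e-04]
tcp_pos [0.23371625 0.63271964 0.22563702]
eef_rot [ 1.79904779e+02 -9.26126940e-03 -2.02766008e+01]
contact_force [-0.28107066 -0.29158137  0.06904421]
moment [-0.01182167  0.01219333 -0.02804862]
gripper_width 0.08759444676692023
0.0188
scene {'vfov': 47.50703166972505, 'cx': 319.9462387081576, 'cy': 200.59739006612205, 'distortion': array([-0.00185211,  0.        ,  0.        ,  0.        ,  0.        ]), 'R': array([[ 0.01582377,  0.99987003,  0.00308603],
       [ 0.80074497, -0.01082397, -0.59890762],
       [-0.59879638,  0.0119481 , -0.80081217]]), 't': array([-4.23354420e-04, -3.45819937e-01,  1.90904125e+00])}
top {'vfov': 54.12316711269035, 'cx': 319.0777729464783, 'cy': 202.25818149138033, 'distortion': array([-0.02598179,  0.        ,  0.        ,  0.        ,  0.        ]), 'R': array([[ 0.02941574, -0.99954329, -0.00692266],
       [-0.99160399, -0.02830823, -0.12617516],
       [ 0.12592156,  0.01057608, -0.99198382]]), 't': array([-0.02071503,  0.50955926,  1.36752938])}
wrist {'vfov': 59.49931305969667, 'cx': 317.4921277699009, 'cy': 198.92289365093006, 'distortion': array([0.01711583, 0.        , 0.        , 0.        , 0.        ]), 'R': array([[-0.34653341, -0.93803682,  0.00123403],
       [-0.89284804,  0.33024241,  0.30620634],
       [-0.28764035,  0.10500893, -0.95196437]]), 't': array([ 0.67379375, -0.03859504,  0.39237124])}
0.15
```

View pics/top0.png

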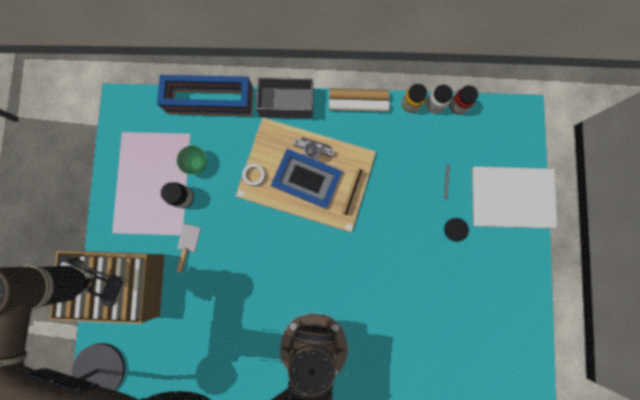

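View pics/scene0.png

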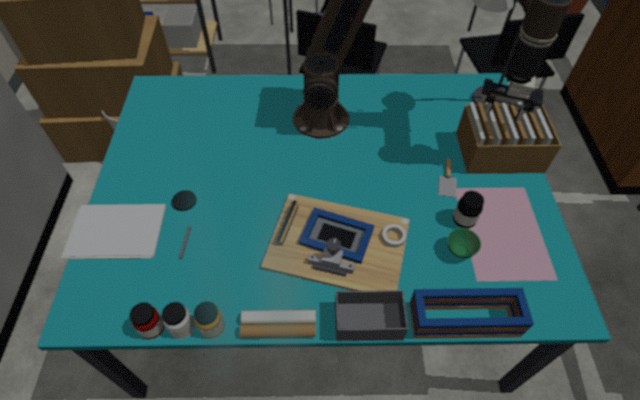

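View pics/wrist0.png

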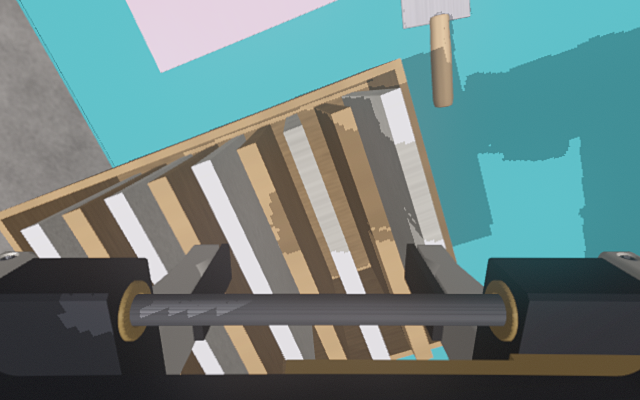

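```bash
cat > h.py <<'E'
import numpy as np, cv2
from scipy.spatial.transform import Rotation as Ro
from plant import r
def K(p):
    f=200/np.tan(np.radians(p['vfov']/2)); return np.array([[f,0,p['cx']],[0,f,p['cy']],[0,0,1]])
def pix2z(p,uv,z):
    uv=np.array(uv,float).reshape(-1,1,2); n=cv2.undistortPoints(uv,K(p),p['distortion']).reshape(-1,2)
    d=np.c_[n,np.ones(len(n))]@p['R']; c=-p['R'].T@p['t']
    return c+d*((np.array(z)-c[2])/d[:,2])[:,None]
def proj(p,X):
    return cv2.projectPoints(np.array(X,float).reshape(-1,3),cv2.Rodrigues(p['R'])[0],p['t'],K(p),p['distortion'])[0].reshape(-1,2)
def T():
    s=r.get_state(); return Ro.from_euler('xyz',s['eef_rot'],degrees=True).as_matrix(),np.array(s['tcp_pos']),s
def togo(target_pos,yaw):
    R,p,s=T(); Rt=Ro.from_euler('xyz',[180,0,yaw],degrees=True).as_matrix()
    print('shift tool',(R.T@(np.array(target_pos)-p)).round(4),'rotvec',Ro.from_matrix(R.T@Rt).as_rotvec().round(4))
E
python3 - <<'E'
from h import *
p=r.camera_params('top')
im=cv2.imread('pics/top0.png')
c=pix2z(p,[(262,118),(376,151),(352,230),(237,196)],0.018); print(c.round(3))
for t in ('knob_mid','frame','tape','squeegee','stop','boss_top','clamp_front','jar'):
    try: print(t,r.recognise(t,'top')[:2])
    except Exception as e: print(t,e)
cv2.imwrite('pics/topz.png',cv2.resize(im[105:245,225:390],None,fx=4.6,fy=4.2,interpolation=cv2.INTER_CUBIC))
E
```

```text
[[ 0.822  0.216  0.018]
 [ 0.707 -0.209  0.018]
 [ 0.415 -0.127  0.018]
 [ 0.526  0.293  0.018]]
knob_mid [{'xy': [310.2, 147.9], 'p': 0.56}]
frame [{'xy': [307.8, 175.9], 'p': 0.91}, {'xy': [354.9, 190.9], 'p': 0.32}]
tape [{'xy': [261.0, 172.2], 'p': 0.53}]
squeegee [{'xy': [354.0, 192.4], 'p': 0.63}]
stop [{'xy': [310.6, 160.1], 'p': 0.8}, {'xy': [190.4, 158.5], 'p': 0.48}]
boss_top []
clamp_front [{'xy': [308.1, 155.8], 'p': 0.85}]
jar [{'xy': [178.8, 195.4], 'p': 0.83}]
```

View pics/topz.png

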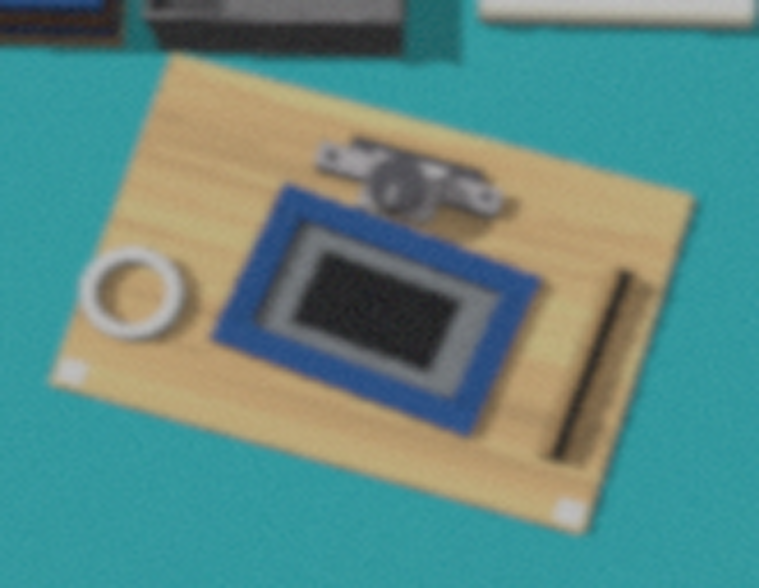

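```bash
python3 - <<'E'
from h import *
p=r.camera_params('wrist'); R,t,s=T()
C=-p['R'].T@p['t']; print('cam in tool',(R.T@(C-t)).round(4)); print('cam axes in tool',(p['R']@R).round(3))
togo([0.49,0.075,0.30],-15)
E
```

```text
cam in tool [ 0.0835  0.0006 -0.1586]
cam axes in tool [[-0.     1.     0.   ]
 [-0.952  0.    -0.306]
 [-0.306 -0.     0.952]]
shift tool [ 0.4337  0.4348 -0.0734] rotvec [ 0.     0.    -0.092]
```

```bash
python3 - <<'E'
from h import *
togo([0.612,0.045,0.27],-15)
E
```

```text
shift tool [ 0.5585  0.4207 -0.0434] rotvec [ 0.     0.    -0.092]
```

```bash
python3 -m inch '0.028 0.021 -0.0022 0 0 0 1;0.028 0.021 -0.0022 0 0 0 1;0.028 0.021 -0.0022 0 0 0 1;0.028 0.021 -0.0022 0 0 0 1;0.028 0.021 -0.0022 0 0 0 1;0.028 0.021 -0.0022 0 0 0 1;0.028 0.021 -0.0022 0 0 0 1;0.028 0.021 -0.0022 0 0 0 1;0.028 0.021 -0.0022 0 0 0 1;0.028 0.021 -0.0022 0 0 0 1;0.028 0.021 -0.0022 0 0 0 1;0.028 0.021 -0.0022 0 0 0 1;0.028 0.021 -0.0022 0 0 0 1;0.028 0.021 -0.0022 0 0 0 1;0.028 0.021 -0.0022 0 0 0 1;0.028 0.021 -0.0022 0 0 0 1;0.028 0.021 -0.0022 0 0 0 1;0.028 0.021 -0.0022 0 0 0 1;0.028 0.021 -0.0022 0 0 0 1;0.028 0.021 -0.0022 0 0 0 1'
python3 - <<'E'
from h import *
togo([0.612,0.045,0.27],-15)
print(r.get_state()['joints'])
E
```

```text
time_s: 2.22
tcp_pos: [0.6144, 0.0435, 0.2709]
eef_rot: [-180.0, -0.0, -20.3]
contact_force: [0.8, 0.6, -1.1]
gripper_width: 0.0879
shift tool [-0.0028 -0.0006  0.0009] rotvec [-0.0003 -0.0004 -0.0919]
[ 2.21950302e+01  1.36005745e+01 -3.27066868e+00  1.30237504e-03
 -7.30981047e+01  4.75371872e+01]
```

```bash
python3 - <<'E'
from h import *
p=r.camera_params('wrist')
im=r.capture('wrist'); cv2.imwrite('pics/w1.png',im[:,:,::-1])
np.save('w1p.npy',p,allow_pickle=True)
for t in ('knob_mid','knob_under','frame','stop','boss_top','clamp_front','foot','tape','squeegee'):
    print(t,[(d['xy'],d['p']) for d in r.recognise(t,'wrist')[:2]])
o=np.array([0.699,0.021]);c,s=np.cos(np.radians(-15)),np.sin(np.radians(-15))
for X in ([0,0,.018],[0,.075,.018],[0,-.075,.018],[-.028,0,.054+.006],[-.013,0,.082]):
    w=[o[0]+c*X[0]-s*X[1],o[1]+s*X[0]+c*X[1],X[2]]; print(X,proj(p,w))
E
```

```text
knob_mid [([305.9, 98.5], 0.97), ([327.0, 175.4], 0.61)]
knob_under [([309.4, 98.5], 0.72)]
frame [([324.9, 174.2], 0.74)]
stop [([305.6, 92.6], 0.74)]
boss_top [([308.3, 90.3], 0.73), ([307.2, 99.6], 0.44)]
clamp_front [([303.2, 92.3], 0.61)]
foot [([308.1, 97.0], 0.23)]
tape [([161.1, 233.2], 0.88)]
squeegee [([473.4, 160.8], 0.94)]
[0, 0, 0.018] [[309.72917698  82.67973776]]
[0, 0.075, 0.018] [[243.08220051  89.09232483]]
[0, -0.075, 0.018] [[377.10815572  76.0486709 ]]
[-0.028, 0, 0.06] [[311.54709474 111.0170042 ]]
[-0.013, 0, 0.082] [[309.63525954  96.3964569 ]]
```

View pics/w1.png

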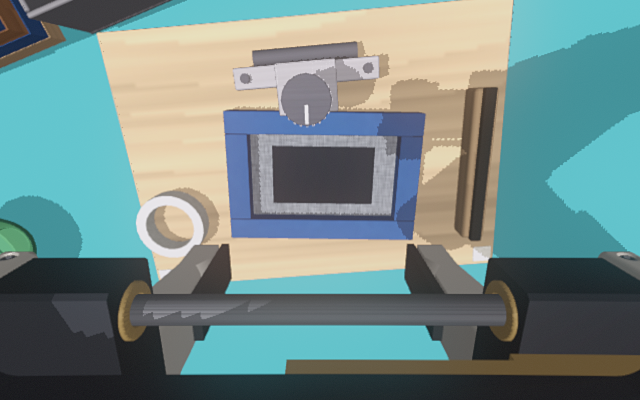

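```bash
python3 - <<'E'
import cv2
im=cv2.imread('pics/w1.png')
cv2.imwrite('pics/w1z.png',cv2.resize(im[35:250,210:440],None,fx=3.4,fy=2.7,interpolation=cv2.INTER_CUBIC))
cv2.imwrite('pics/w1y.png',cv2.resize(im[40:135,220:400],None,fx=4.4,fy=4.4,interpolation=cv2.INTER_CUBIC))
E
```

```text
(no output)
```

View pics/w1y.png

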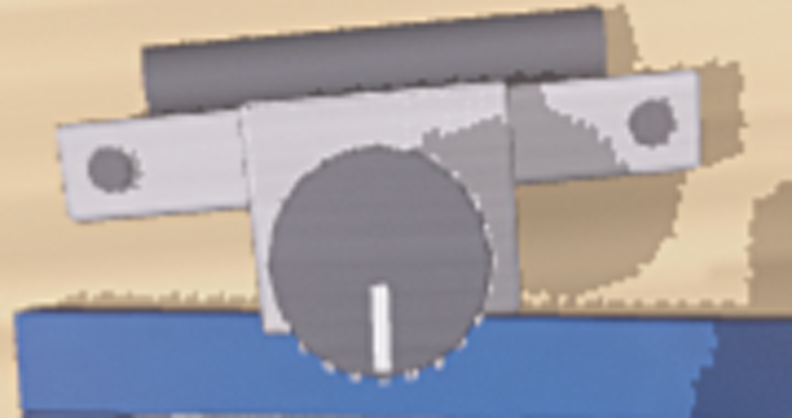

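View pics/w1z.png

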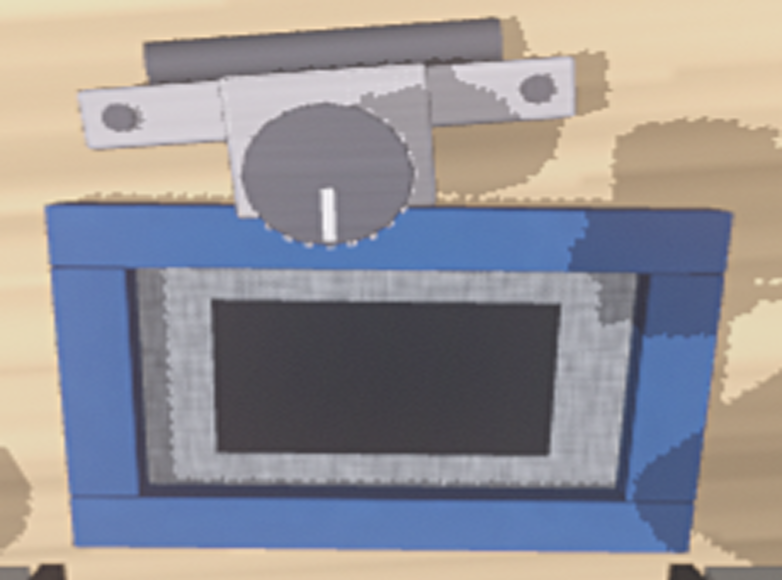

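```bash
python3 - <<'E'
from h import *
p=np.load('w1p.npy',allow_pickle=True).item()
b=pix2z(p,[(237.0,90.2),(378.6,77.7),(233,68.9),(378.2,55.9)],.048)
print('bar',b.round(4),np.linalg.norm(b[0]-b[1]),np.linalg.norm(b[0]-b[2]))
d=b[0]-b[1]; d2=b[2]-b[3]
yaw=-np.degrees(np.arctan2(d[0],d[1])); print(yaw,-np.degrees(np.arctan2(d2[0],d2[1])))
o=(b[0]+b[1])/2; 
ca,sa=np.cos(np.radians(yaw)),np.sin(np.radians(yaw)); Rb=np.array([[ca,-sa],[sa,ca]])
f=pix2z(p,[(223.8,110.9),(425.3,113.1),(412.9,239.1),(231.5,237.2)],.040)
print('frame in board',((f[:,:2]-o[:2])@Rb).round(4)); fc=f.mean(0); print('frame c',fc,(fc[:2]-o[:2])@Rb)
e=f[0]-f[1]; e2=f[3]-f[2]; print('frame yaw',-np.degrees(np.arctan2(e[0],e[1])),-np.degrees(np.arctan2(e2[0],e2[1])))
k=pix2z(p,[(306.6,99.3)]*3,[.113,.1165,.119]); print('knob',k.round(4),((k[:,:2]-o[:2])@Rb).round(4))
R,t,s=T(); print('tcp in board',(t[:2]-o[:2])@Rb,t)
E
```

```text
bar [[ 0.7177  0.094   0.048 ]
 [ 0.6785 -0.0476  0.048 ]
 [ 0.738   0.0893  0.048 ]
 [ 0.6984 -0.0534  0.048 ]] 0.14699862199335637 0.02083523708403178
-15.476798330879527 -15.49528054383066
frame in board [[-0.0199  0.0928]
 [-0.0404 -0.124 ]
 [-0.1884 -0.1107]
 [-0.1676  0.1081]]
frame c [0.59550965 0.0428016  0.04      ] [-0.1040763  -0.00847644]
frame yaw -20.88290106095719 -20.908128909055733
knob [[0.6856 0.0268 0.113 ]
 [0.6857 0.0266 0.1165]
 [0.6858 0.0265 0.119 ]] [[-0.013   0.0001]
 [-0.0128  0.    ]
 [-0.0128 -0.0001]]
tcp in board [-0.0877833 -0.0004989] [0.61334064 0.0461421  0.27086743]
```

```bash
cat >> h.py <<'E'
O=np.array([0.6981,0.0232]); YAW=-15.48
_c,_s=np.cos(np.radians(YAW)),np.sin(np.radians(YAW)); RB=np.array([[_c,-_s],[_s,_c]])
def b2w(x,y,z): return np.r_[O+RB@np.array([x,y]),z]
def w2b(w): w=np.atleast_2d(w); return np.c_[(w[:,:2]-O)@RB,w[:,2]]
E
python3 - <<'E'
from h import *
p=np.load('w1p.npy',allow_pickle=True).item()
print('tape inner/out edge',w2b(pix2z(p,[(207,225),(136,220),(173,190)],.042)).round(3))
print('squeegee left bottom',w2b(pix2z(p,[(457,232),(468,88)],.018)).round(3), w2b(pix2z(p,[(470,232),(475,88)],.05)).round(3))
togo(b2w(-.225,-.004,.025),YAW)
E
```

```text
tape inner/out edge [[-0.149  0.134  0.042]
 [-0.135  0.216  0.042]
 [-0.103  0.165  0.042]]
squeegee left bottom [[-0.194 -0.172  0.018]
 [-0.019 -0.177  0.018]] [[-0.18  -0.175  0.05 ]
 [-0.019 -0.172  0.05 ]]
shift tool [-0.1365  0.0148  0.2458] rotvec [-0.0004 -0.0003 -0.0821]
```

```bash
python3 -m inch '0 0 0 0 0 -0.082 1;-0.0272 0.001 0 0 0 0 1;-0.0273 0.001 0 0 0 0 1;-0.0273 0.001 0 0 0 0 1;-0.0273 0.0005 0 0 0 0 1;-0.0273 0 0 0 0 0 1;0 0 0.03 0 0 0 1;0 0 0.035 0 0 0 1;0 0 0.035 0 0 0 1;0 0 0.035 0 0 0 1;0 0 0.035 0 0 0 1;0 0 0.035 0 0 0 1;0 0 0.02 0 0 0 1;0 0 0.0125 0 0 0 1;0 0 0.008 0 0 0 1;0 0 0 0 0 0 1'
python3 - <<'E'
from h import *
R,t,s=T(); print(w2b(t),s['contact_force'],s['eef_rot'])
p=r.camera_params('wrist');np.save('w2p.npy',p,allow_pickle=True)
cv2.imwrite('pics/w2.png',r.capture('wrist')[:,:,::-1])
E
```

```text
time_s: 4.05
tcp_pos: [0.4804, 0.0784, 0.0238]
eef_rot: [179.9, 0.1, -15.5]
contact_force: [-0.0, 1.0, 0.7]
gripper_width: 0.0876
[[-0.22450118 -0.00485234  0.02381806]] [-0.04285064  0.97882032  0.68261365] [ 1.79899764e+02  9.84269160e-02 -1.55245526e+01]
```

View pics/w2.png

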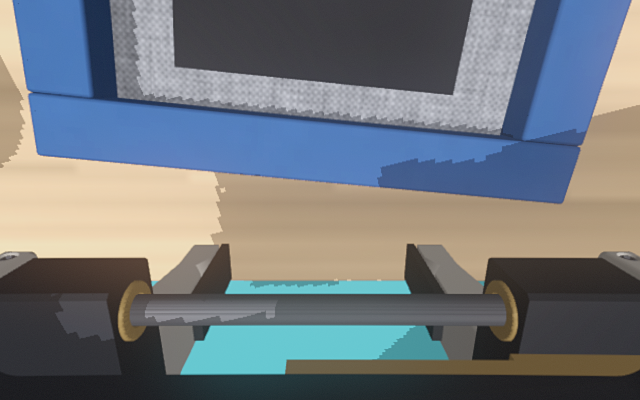

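```bash
python3 -m inch '0.005 0 0 0 0 0 1;0.005 0 0 0 0 0 1;0.005 0 0 0 0 0 1;0.005 0 0 0 0 0 1;0.004 0 0 0 0 0 1;0.003 0 0 0 0 0 1;0.003 0 0 0 0 0 1;0.003 0 0 0 0 0 1;0.003 0 0 0 0 0 1;0.003 0 0 0 0 0 1;0.003 0 0 0 0 0 1;0.003 0 0 0 0 0 1;0.003 0 0 0 0 0 1;0.003 0 0 0 0 0 1;0.002 0 0 0 0 0 1;0.002 0 0 0 0 0 1'
python3 - <<'E'
from h import *
R,t,s=T(); print(w2b(t),s['contact_force'],s['moment'],s['eef_rot'])
p=r.camera_params('wrist');np.save('w3p.npy',p,allow_pickle=True)
cv2.imwrite('pics/w3.png',r.capture('wrist')[:,:,::-1])
E
```

```text
time_s: 5.43
tcp_pos: [0.5347, 0.0636, 0.025]
eef_rot: [-180.0, -0.0, -15.6]
contact_force: [-1.0, -0.8, -1.0]
gripper_width: 0.0878
[[-0.16828911 -0.00465822  0.02496801]] [-1.02820399 -0.82397963 -0.95666996] [ 0.01718891  0.71524876 -0.11495775] [-1.79995341e+02 -5.76770979e-03 -1.55745407e+01]
```

View pics/w3.png

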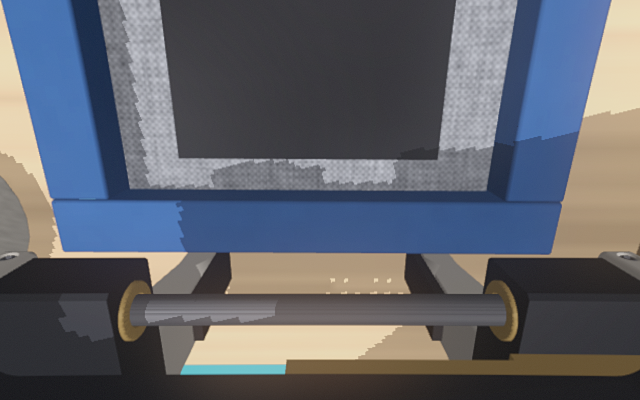

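```bash
python3 -m inch '0.0015 0 0 0 0 0 1;0.0015 0 0 0 0 0 1;0.0015 0 0 0 0 0 1;0.0015 0 0 0 0 0 1;0.001 0 0 0 0 0 1;0 0 0 0 0 0 1'
python3 - <<'E'
from h import *
R,t,s=T(); print(w2b(t),s['contact_force'],s['moment'],s['eef_rot'])
E
```

```text
time_s: 5.98
tcp_pos: [0.5414, 0.0618, 0.0251]
eef_rot: [-180.0, -0.0, -15.6]
contact_force: [-0.9, -0.3, -0.2]
gripper_width: 0.0876
[[-0.1613222  -0.0046546   0.02508856]] [-0.9435534  -0.32011159 -0.24645585] [ 0.04960183  0.47393021 -0.01319346] [-1.79996061e+02 -1.52902360e-02 -1.55640189e+01]
```

```bash
python3 -m inch '0.001 0 0 0 0 0 1;0.001 0 0 0 0 0 1;0.001 0 0 0 0 0 1;0 0 0 0 0 0 1'
python3 - <<'E'
from h import *
R,t,s=T(); print(w2b(t),s['contact_force'],s['moment'],s['eef_rot'])
E
```

```text
time_s: 6.32
tcp_pos: [0.5416, 0.0616, 0.0251]
eef_rot: [180.0, 0.2, -15.6]
contact_force: [-13.0, 9.1, 10.0]
gripper_width: 0.0878
[[-0.16108669 -0.00477227  0.02510209]] [-13.04100879   9.13376317   9.97280132] [3.59942518 5.11479636 0.21185051] [179.96892393   0.200086   -15.58195102]
```

```bash
python3 - <<'E'
from h import *
R,t,s=T(); print(w2b(t),s['contact_force'],s['moment'],s['eef_rot'],s['joints'])
p=r.camera_params('wrist');np.save('w4p.npy',p,allow_pickle=True)
cv2.imwrite('pics/w4.png',r.capture('wrist')[:,:,::-1])
im=r.capture('top')[:,:,::-1]; cv2.imwrite('pics/top4.png',cv2.resize(im[105:245,225:390],None,fx=4.6,fy=4.2,interpolation=cv2.INTER_CUBIC))
im=r.capture('scene')[:,:,::-1]; cv2.imwrite('pics/sc4.png',cv2.resize(im[185:305,255:425],None,fx=4.6,fy=4.6,interpolation=cv2.INTER_CUBIC))
print(r.get_state()['contact_force'])
E
```

```text
[[-0.16108669 -0.00477227  0.02510209]] [-13.04100879   9.13376317   9.97280132] [3.59942518 5.11479636 0.21185051] [179.96892393   0.200086   -15.58195102] [ 27.0072661   21.04251075 -29.27145081  -0.17559226 -39.8545096
  47.54580027]
[-14.74545407   9.26504862   9.14285565]
```

View pics/w4.png

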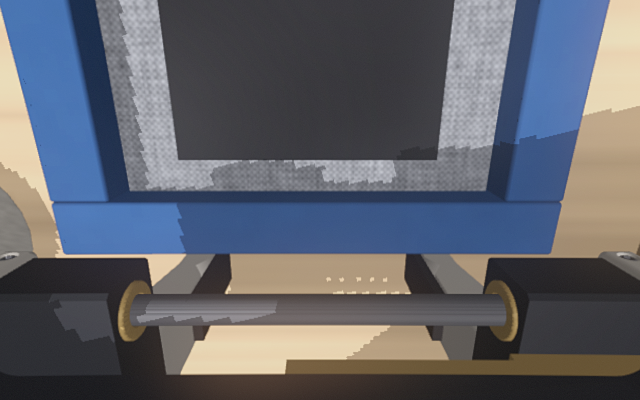

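View pics/sc4.png

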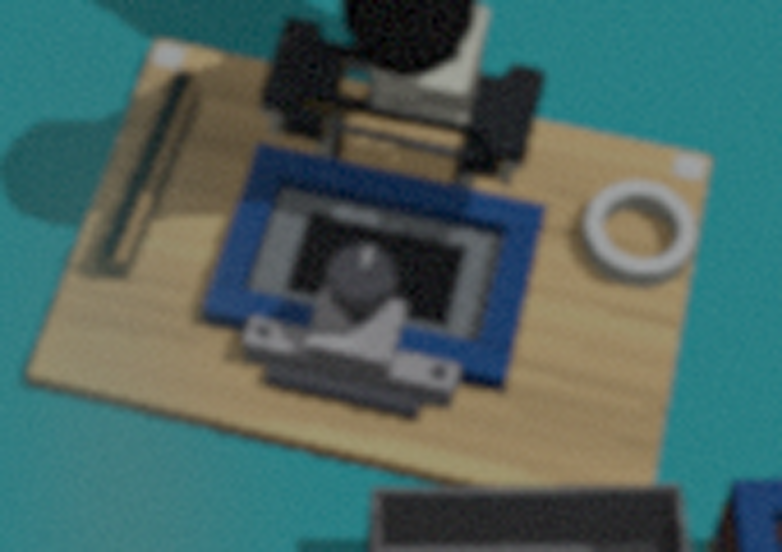

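```bash
python3 -m inch '-0.003 0 0 0 0 0 1;-0.004 0 0 0 0 0 1;-0.008 0 0 0 0 0 1;0 0 -0.02 0 0 0 1;0 0 -0.03 0 0 0 1;0 0 -0.035 0 0 0 1;0.01 0 -0.035 0 0 0 1;0.015 0 -0.035 0 0 0 1;0.015 0 -0.035 0 0 0 1;0.006 0 -0.02 0 0 0 1;0 0 -0.01 0 0 0 1;0 0 0 0 0 0 1'
python3 - <<'E'
from h import *
R,t,s=T(); print(w2b(t),s['contact_force'],s['moment'],s['eef_rot'])
p=r.camera_params('wrist');np.save('w5p.npy',p,allow_pickle=True)
im=r.capture('wrist')[:,:,::-1];cv2.imwrite('pics/w5.png',im)
cv2.imwrite('pics/w5y.png',cv2.resize(im[0:130,200:450],None,fx=3.2,fy=4,interpolation=cv2.INTER_CUBIC))
E
```

```text
time_s: 7.47
tcp_pos: [0.5749, 0.0528, 0.2475]
eef_rot: [-179.9, -0.2, -15.6]
contact_force: [0.7, 0.1, -0.1]
gripper_width: 0.0879
[[-0.12666108 -0.00436846  0.24753095]] [ 0.70086121  0.06818425 -0.06564652] [ 0.05180581 -0.03185547 -0.0088943 ] [-179.85608519   -0.2216863   -15.59943494]
```

View pics/w5.png

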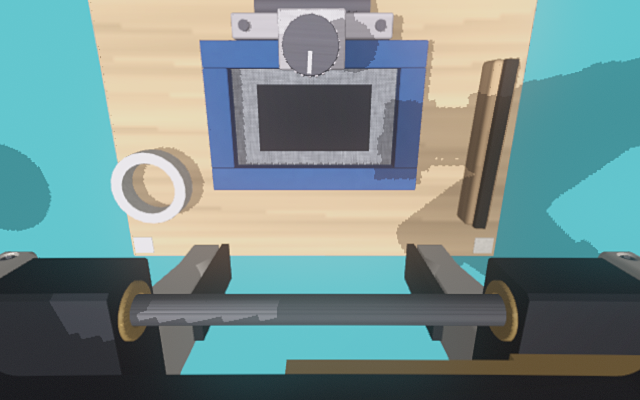

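View pics/w5y.png

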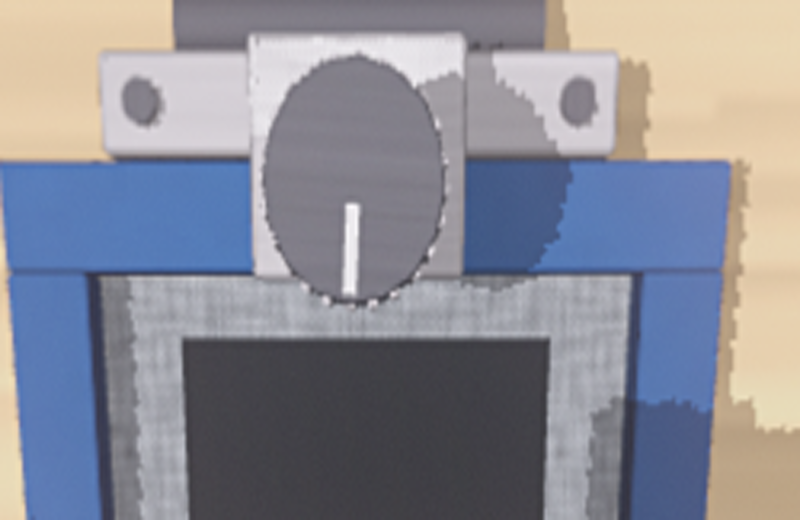

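```bash
python3 - <<'E'
from h import *
p=np.load('w5p.npy',allow_pickle=True).item()
k=w2b(pix2z(p,[(310.9,45)],.1165)); print('knob',k)
print('bar',w2b(pix2z(p,[(200+107/3.2,153/4),(200+612/3.2,152/4)],.048)))
print('frame far',w2b(pix2z(p,[(200+5/3.2,162/4),(200+728/3.2,161/4)],.040)))
print('frame near',w2b(pix2z(p,[(214,189.5),(416,189.5)],.040)))
print('frame inner near',w2b(pix2z(p,[(235,166),(395,166.5)],.040)))
togo(b2w(-.0128,0,.155),YAW)
print(r.get_state()['joints'])
E
```

```text
knob [[-0.01310077  0.00017388  0.1165    ]]
bar [[-1.77108652e-05  7.38784683e-02  4.80000000e-02]
 [-1.26084683e-04 -7.35781953e-02  4.80000000e-02]]
frame far [[-0.00104762  0.10626182  0.04      ]
 [-0.00131622 -0.10978878  0.04      ]]
frame near [[-0.1493446   0.10830405  0.04      ]
 [-0.14964359 -0.11146846  0.04      ]]
frame inner near [[-0.1233024   0.08354983  0.04      ]
 [-0.12410444 -0.08702729  0.04      ]]
shift tool [ 0.1149 -0.0049  0.0905] rotvec [-0.0011 -0.0011 -0.002 ]
[ 2.46935684e+01  1.05470202e+01 -1.05381447e+01 -1.14878179e-02
 -6.88261012e+01  4.97135194e+01]
```

```bash
python3 -m inch '0.025 -0.001 0 0 0 0 1;0.03 -0.001 0 0 0 0 1;0.035 -0.0015 0 0 0 0 1;0.0249 -0.0014 0 0 0 0 1;0 0 0.007 0 0 -0.12 1;0 0 0.007 0 0 -0.12 1;0 0 0.007 0 0 -0.12 1;0 0 0.007 0 0 -0.12 1;0 0 0.007 0 0 -0.12 1;0 0 0.007 0 0 -0.12 1;0 0 0.007 0 0 -0.12 1;0 0 0.007 0 0 -0.12 1;0 0 0.007 0 0 -0.12 1;0 0 0.007 0 0 -0.12 1;0 0 0.007 0 0 -0.12 1;0 0 0.007 0 0 -0.12 1;0 0 0.007 0 0 -0.12 1;0 0 0.007 0 0 -0.12 1;0 0 0.007 0 0 -0.12 1;0 0 0.007 0 0 -0.12 1'
python3 - <<'E'
from h import *
R,t,s=T(); print(w2b(t),s['contact_force'],s['moment'],s['eef_rot'],s['joints'])
Y=s['eef_rot'][2]
togo(b2w(-.013,0.0,.088),Y)
E
```

```text
time_s: 9.18
tcp_pos: [0.684, 0.0266, 0.1303]
eef_rot: [-179.8, 0.0, 94.8]
contact_force: [-0.5, -0.6, -0.4]
gripper_width: 0.0875
[[-0.01449856 -0.00049412  0.13029049]] [-0.48184399 -0.5520549  -0.37217983] [-0.09245505 -0.15898031  0.01876689] [-1.79803430e+02  2.02367580e-02  9.47761323e+01] [ 1.84831410e+01  2.54106106e+01 -4.87229049e+00 -3.11098761e-02
 -5.99128696e+01  1.66308599e+02]
shift tool [-0.      0.0017  0.0423] rotvec [-0.0034  0.0004 -0.    ]
```

```bash
python3 -m inch '0 0.0005 0.012 -0.003 0 0 1;0 0.0005 0.012 0 0 0 1;0 0.0005 0.012 0 0 0 1;0 0 0.006 0 0 0 1;0 0 0 0 0 0 1;0 0 0 0 0 0 0.4;0 0 0 0 0 0 0.4;0 0 0 0 0 0 0.4;0 0 0 0 0 0 0.4;0 0 0 0 0 0 0.4;0 0 0 0 0 0 0.4' 25
python3 - <<'E'
from h import *
R,t,s=T(); print(w2b(t),s['contact_force'],s['moment'],s['eef_rot'],s['joints'],s['gripper_width'])
cv2.imwrite('pics/w6.png',r.capture('wrist')[:,:,::-1])
E
```

```text
time_s: 10.1
tcp_pos: [0.6876, 0.0267, 0.0915]
eef_rot: [179.8, -0.0, 94.4]
contact_force: [-0.2, -0.7, -0.3]
gripper_width: 0.0533
[[-0.01108637  0.00051415  0.09150138]] [-0.21472035 -0.7300805  -0.29264587] [-0.06789018 -0.13330799 -0.02819925] [ 1.79791039e+02 -8.52157213e-03  9.44307172e+01] [ 1.84299354e+01  2.74776936e+01 -7.10481472e+00  5.14820879e-02
 -5.52126862e+01  1.65971470e+02] 0.05327472928185556
```

View pics/w6.png

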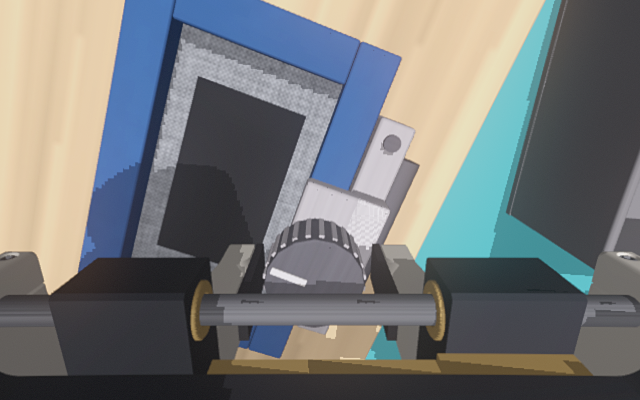

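```bash
python3 -m inch '0 -0.0018 0.003 0 0 0 0.45;0 0 0 0 0 0 0.45;0 0 0 0 0 0 0.4;0 0 0 0 0 0 0.4;0 0 0 0 0 0 0.4;0 0 0 0 0 0 0.4' 25
python3 - <<'E'
from h import *
R,t,s=T(); print(w2b(t),s['contact_force'],s['moment'],s['eef_rot'],s['gripper_width'])
E
```

```text
time_s: 10.65
tcp_pos: [0.6861, 0.0265, 0.0893]
eef_rot: [179.7, 0.0, 94.5]
contact_force: [-2.1, 0.1, 7.7]
gripper_width: 0.0436
[[-1.23964893e-02 -4.40418478e-05  8.92652460e-02]] [-2.08576238  0.078576    7.66287601] [-0.05911804  0.4856795   0.04161587] [1.79730493e+02 9.47468137e-03 9.44575622e+01] 0.04364255434814049
```

```bash
python3 -m inch '0 0 0 0 0 0.04 0.3;0 0 0.0001 0 0 0.08 0.3;0 0 0.00013 0 0 0.1 0.3;0 0 0.00013 0 0 0.1 0.3;0 0 0.00013 0 0 0.1 0.3;0 0 0.00013 0 0 0.1 0.3;0 0 0.00013 0 0 0.1 0.3;0 0 0.00013 0 0 0.1 0.3' 25
python3 - <<'E'
from h import *
R,t,s=T(); print(w2b(t),s['contact_force'],s['moment'],s['eef_rot'],s['gripper_width'])
cv2.imwrite('pics/w7.png',r.capture('wrist')[:,:,::-1])
E
```

```text
time_s: 11.32
tcp_pos: [0.6852, 0.0267, 0.0883]
eef_rot: [179.9, -0.1, 52.9]
contact_force: [-5.1, 2.5, 9.2]
gripper_width: 0.0436
[[-1.34060712e-02 -7.12374572e-05  8.82822546e-02]] [-5.05497051  2.45779539  9.18618247] [0.76250391 2.06499067 0.0975259 ] [ 1.79874732e+02 -1.18710948e-01  5.29247440e+01] 0.04360428426957847
```

View pics/w7.png

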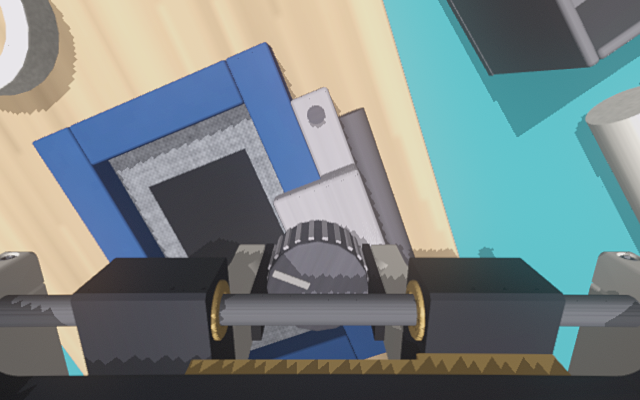

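```bash
python3 -m inch '0 0 -0.0003 0 0 0.1 0.3;0 0 0.00015 0 0 0.12 0.3;0 0 0.00015 0 0 0.12 0.3;0 0 0.00015 0 0 0.12 0.3;0 0 0.00015 0 0 0.12 0.3;0 0 0.00015 0 0 0.12 0.3;0 0 0.00015 0 0 0.12 0.3;0 0 0.00015 0 0 0.12 0.3;0 0 0.00015 0 0 0.12 0.3;0 0 0.00015 0 0 0.12 0.3;0 0 0.00015 0 0 0.12 0.3;0 0 0.00015 0 0 0.12 0.3;0 0 0.00015 0 0 0.12 0.3;0 0 0.00015 0 0 0.12 0.3;0 0 0.00015 0 0 0.12 0.3;0 0 0.00015 0 0 0.12 0.3' 25
python3 - <<'E'
from h import *
R,t,s=T(); print(w2b(t),s['contact_force'],s['moment'],s['eef_rot'],s['gripper_width'],s['joints'])
cv2.imwrite('pics/w8.png',r.capture('wrist')[:,:,::-1])
E
```

```text
time_s: 12.7
tcp_pos: [0.6852, 0.0289, 0.0859]
eef_rot: [-179.7, 0.0, -56.0]
contact_force: [-5.2, 11.1, 7.1]
gripper_width: 0.0435
[[-0.01399722  0.00206333  0.08593567]] [-5.15393491 11.12328588  7.14183713] [ 3.99698179  2.08311916 -0.0060647 ] [-1.79748474e+02  1.97673509e-02 -5.59687125e+01] 0.04351360150562846 [ 18.60936657  27.59797914  -7.67076548  -0.10557288 -54.49408865
  15.48301505]
```

View pics/w8.png

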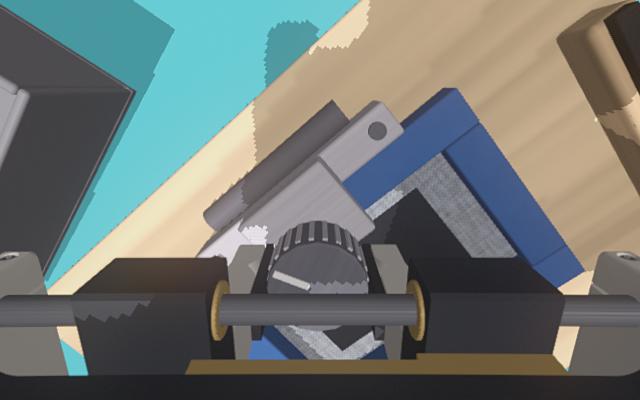

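```bash
python3 -m inch '-0.001 0 0 0 0 0.1 0.3;0 0 0.0001 0 0 0.12 0.3;0 0 0.00015 0 0 0.12 0.3;0 0 0.00015 0 0 0.12 0.3;0 0 0.00015 0 0 0.12 0.3;0 0 0.00015 0 0 0.12 0.3;0 0 0.00015 0 0 0.12 0.3;0 0 0.00015 0 0 0.12 0.3;0 0 0.00015 0 0 0.12 0.3;0 0 0.00015 0 0 0.12 0.3;0 0 0.00015 0 0 0.12 0.3;0 0 0.00015 0 0 0.12 0.3' 25
python3 - <<'E'
from h import *
R,t,s=T(); print(w2b(t),s['contact_force'],s['moment'],s['eef_rot'],s['gripper_width'],s['joints'])
E
```

```text
time_s: 13.75
tcp_pos: [0.687, 0.029, 0.0844]
eef_rot: [-179.8, 0.4, -137.3]
contact_force: [3.8, 3.5, 1.0]
gripper_width: 0.0437
[[-0.01224079  0.00259759  0.08435863]] [3.78264381 3.47584762 1.01511133] [ 1.73512708 -1.44320159  0.04877762] [-179.80461963    0.3919615  -137.32498347] 0.043676285192694356 [ 1.86222525e+01  2.77166643e+01 -7.75780389e+00  2.30425978e-02
 -5.40879744e+01 -6.59613485e+01]
```

```bash
python3 -m inch '0 0 0.0001 0 0 0.12 0.3;0 0 0.00015 0 0 0.12 0.3;0 0 0.00015 0 0 0.12 0.3;0 0 0.00015 0 0 0.12 0.3;0 0 0.00015 0 0 0.12 0.3;0 0 0.00015 0 0 0.12 0.3;0 0 0.00015 0 0 0.12 0.3;0 0 0.00015 0 0 0.12 0.3;0 0 0.00015 0 0 0.12 0.3;0 0 0.00015 0 0 0.12 0.3;0 0 0.00015 0 0 0.12 0.3;0 0 0.00015 0 0 0.12 0.3;0 0 0.00015 0 0 0.12 0.3' 25
python3 - <<'E'
from h import *
R,t,s=T(); print(w2b(t),s['contact_force'],s['moment'],s['eef_rot'],s['gripper_width'],s['joints'])
cv2.imwrite('pics/w9.png',r.capture('wrist')[:,:,::-1])
E
```

```text
time_s: 14.83
tcp_pos: [0.6869, 0.027, 0.0824]
eef_rot: [179.7, 0.3, 133.3]
contact_force: [5.2, -3.1, 1.0]
gripper_width: 0.0434
[[-0.01175756  0.00065517  0.08243936]] [ 5.20688275 -3.09122646  1.03078106] [-1.18785722 -1.88659201  0.1302151 ] [179.72162372   0.26395355 133.26468565] 0.04336349468458696 [ 1.85188796e+01  2.78354998e+01 -7.89534567e+00  1.52448537e-01
 -5.39059473e+01 -1.55342972e+02]
```

View pics/w9.png

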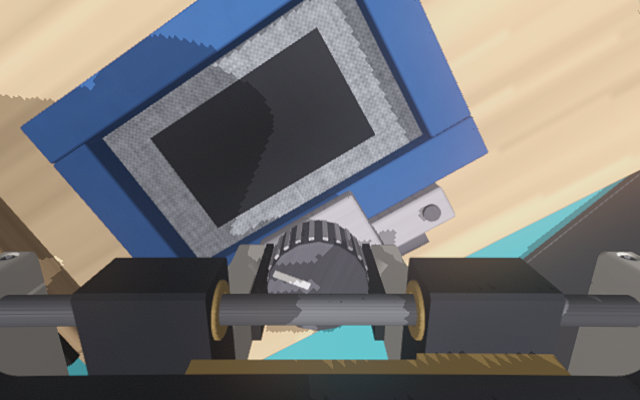

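```bash
python3 -m inch '0 0 0 0 0 0 0.8;0 0 0 0 0 0 0.8;0 0 0 0 0 0 0.8;0 0 0 0 0 0 0.8;0 0 0 0 0 0 0.8;0 0 0 0 0 -0.1 0.8;0 0 0 0 0 -0.12 0.8;0 0 0 0 0 -0.12 0.8;0 0 0 0 0 -0.12 0.8;0 0 0 0 0 -0.12 0.8;0 0 0 0 0 -0.12 0.8;0 0 0 0 0 -0.12 0.8;0 0 0 0 0 -0.12 0.8;0 0 0 0 0 -0.12 0.8;0 0 0 0 0 -0.12 0.8;0 0 0 0 0 -0.12 0.8;0 0 0 0 0 -0.12 0.8;0 0 0 0 0 -0.12 0.8;0 0 0 0 0 -0.12 0.8;0 0 0 0 0 -0.12 0.8'; python3 -m inch '0 0 0 0 0 -0.12 0.8;0 0 0 0 0 -0.12 0.8;0 0 0 0 0 -0.12 0.8;0 0 0 0 0 -0.12 0.8;0 0 0 0 0 -0.12 0.8;0 0 0 0 0 -0.12 0.8;0 0 0 0 0 -0.12 0.8;0 0 0 0 0 -0.12 0.8;0 0 0 0 0 -0.12 0.8;0 0 0 0 0 -0.12 0.8;0 0 0 0 0 -0.12 0.8;0 0 0 0 0 -0.12 0.8;0 0 0 0 0 -0.12 0.8;0 0 0 0 0 -0.12 0.8;0 0 0 0 0 -0.12 0.8;0 0 0 0 0 -0.12 0.8;0 0 0 0 0 0 0.8;0 0 0 0 0 0 0.8'
python3 - <<'E'
from h import *
R,t,s=T(); print(w2b(t),s['contact_force'],s['moment'],s['eef_rot'],s['gripper_width'],s['joints'])
p=r.camera_params('wrist'); im=r.capture('wrist'); cv2.imwrite('pics/w10.png',im[:,:,::-1])
togo(b2w(-.013,0,.0815),s['eef_rot'][2])
print('knob mid expected px',proj(p,b2w(-.013,0,.110)))
E
```

```text
time_s: 16.55
tcp_pos: [0.6849, 0.0274, 0.0816]
eef_rot: [-179.9, 0.1, -124.1]
contact_force: [-0.6, -0.9, -0.2]
gripper_width: 0.0704
time_s: 18.05
tcp_pos: [0.685, 0.0274, 0.0816]
eef_rot: [-179.9, -0.2, -14.6]
contact_force: [0.0, -0.6, -0.1]
gripper_width: 0.0704
[[-0.01378421  0.0005034   0.08164389]] [ 0.01473081 -0.6061533  -0.07188759] [0.00662097 0.01150552 0.02502352] [-1.79947462e+02 -1.51363137e-01 -1.46306937e+01] 0.07037682996431847 [ 1.85582175e+01  2.78387956e+01 -7.96645486e+00  4.80447395e-02
 -5.40393282e+01  5.67829977e+01]
shift tool [0.0007 0.0005 0.0002] rotvec [-0.001  -0.0027 -0.0006]
knob mid expected px [[317.37881213 289.61674978]]
```

View pics/w10.png

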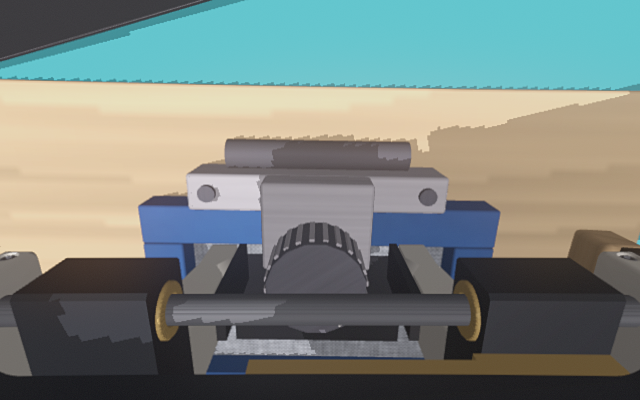

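```bash
python3 -m inch '0.0007 0.0005 0 0 0 0 0.3;0 0 0 0 0 0 0.3;0 0 0 0 0 0 0.3;0 0 0 0 0 0 0.3;0 0 0 0 0 0 0.3;0 0 0 0 0 0 0.3;0 0 0 0 0 0 0.3;0 0 0 0 0 0 0.3' 30
python3 - <<'E'
from h import *
R,t,s=T(); print(w2b(t),s['contact_force'],s['moment'],s['eef_rot'],s['gripper_width'])
E
python3 -m inch '0 0 0 0 0 0.06 0.3;0 0 0.0001 0 0 0.1 0.3;0 0 0.0001 0 0 0.1 0.3;0 0 0.0001 0 0 0.1 0.3' 30
python3 - <<'E'
from h import *
R,t,s=T(); print(w2b(t),s['contact_force'],s['moment'],s['eef_rot'],s['gripper_width'])
E
```

```text
time_s: 18.77
tcp_pos: [0.686, 0.0278, 0.0818]
eef_rot: [-179.9, -0.2, -14.4]
contact_force: [0.5, 4.7, -0.2]
gripper_width: 0.0434
[[-0.01285345  0.00117287  0.08178578]] [ 0.54530009  4.67834921 -0.22229272] [ 1.85281543 -0.09370291  0.09620028] [-179.86820839   -0.2012231   -14.42048183] 0.043353046674956694
time_s: 19.1
tcp_pos: [0.686, 0.0277, 0.0814]
eef_rot: [-179.8, -0.1, -35.3]
contact_force: [0.4, 4.8, -0.3]
gripper_width: 0.0438
[[-0.01283982  0.00115141  0.08138261]] [ 0.38568765  4.79473881 -0.2646644 ] [ 1.802174   -0.23467116  0.05914545] [-1.79809355e+02 -1.40500497e-01 -3.53269748e+01] 0.043779615483570074
```

```bash
cat > st.py <<'E'
from h import *
R,t,s=T(); print(w2b(t)[0].round(4),'F',s['contact_force'].round(1),'M',s['moment'].round(3),'rot',s['eef_rot'].round(2),'w',round(s['gripper_width'],4),'q6',s['joints'][5].round(1))
E
python3 -m inch '0 0 0.00013 0 0 0.1 0.3;0 0 0.00013 0 0 0.1 0.3;0 0 0.00013 0 0 0.1 0.3;0 0 0.00013 0 0 0.1 0.3' 30 >/dev/null; python3 st.py
python3 -m inch '0 0 0.00013 0 0 0.1 0.3;0 0 0.00013 0 0 0.1 0.3;0 0 0.00013 0 0 0.1 0.3' 30 >/dev/null; python3 st.py
```

```text
[-0.0129  0.0011  0.0809] F [ 1.1  4.9 -0.8] M [ 1.829 -0.039  0.105] rot [-1.7978e+02 -5.0000e-02 -5.8240e+01] w 0.0435 q6 13.2
[-0.013   0.0011  0.0805] F [ 0.5  5.3 -0.6] M [ 1.901 -0.057  0.107] rot [-1.7978e+02  2.0000e-02 -7.5430e+01] w 0.0437 q6 -4.0
```

```bash

python3 -m inch '0 0 0.00013 0 0 0.1 0.3;0 0 0.00013 0 0 0.1 0.3;0 0 0.00013 0 0 0.1 0.3;0 0 0.00013 0 0 0.1 0.3' 30 >/dev/null; python3 st.py
python3 -m inch '0 0 0.00013 0 0 0.1 0.3;0 0 0.00013 0 0 0.1 0.3;0 0 0.00013 0 0 0.1 0.3' 30 >/dev/null; python3 st.py
```

```text
[-0.0128 -0.0002  0.0804] F [-1.1  1.3  3.7] M [0.37  0.486 0.919] rot [-1.7982e+02 -2.0000e-02 -9.8260e+01] w 0.0434 q6 -26.8
[-0.0133 -0.0006  0.0803] F [-3.2  2.3  4.6] M [0.533 1.202 0.974] rot [-179.87    0.   -115.47] w 0.0433 q6 -44.0
```

```bash

python3 -m inch '0 0 0 0 0 0 0.8;0 0 0 0 0 0 0.8;0 0 0 0 0 0 0.8;0 0 0 0 0 0 0.8;0 0 0 0 0 0 0.8;0 0 0 0 0 0 0.8;0 0 0 0 0 0 0.8' 30; python3 st.py
python3 - <<'E'
from h import *
cv2.imwrite('pics/w11.png',r.capture('wrist')[:,:,::-1])
im=r.capture('scene')[:,:,::-1]; cv2.imwrite('pics/sc11.png',cv2.resize(im[185:305,255:425],None,fx=4.6,fy=4.6,interpolation=cv2.INTER_CUBIC))
togo(b2w(-.013,0,.0815),r.get_state()['eef_rot'][2])
E
```

```text
time_s: 20.85
tcp_pos: [0.6856, 0.0266, 0.0795]
eef_rot: [-179.9, 0.1, -115.2]
contact_force: [0.5, -0.4, -0.2]
gripper_width: 0.0698
[-0.0129 -0.      0.0795] F [ 0.5 -0.4 -0.2] M [ 0.143 -0.035 -0.034] rot [-1.7985e+02  8.0000e-02 -1.1524e+02] w 0.0698 q6 -43.8
shift tool [ 0.      0.0001 -0.0019] rotvec [-0.0026  0.0015 -0.    ]
```

View pics/w11.png

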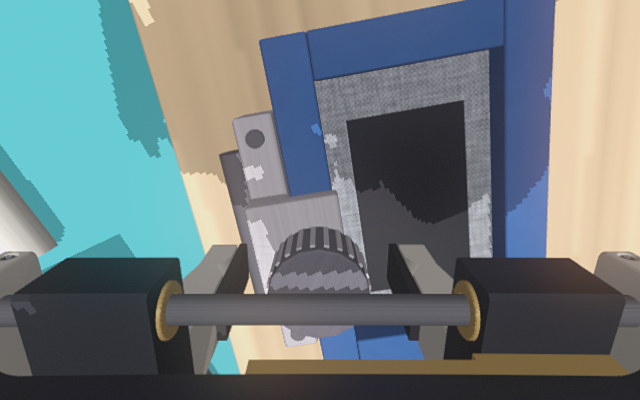

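```bash

python3 -m inch '0 0 -0.001 0 0 0 0.3;0 0 0 0 0 0 0.3;0 0 0 0 0 0 0.3;0 0 0 0 0 0 0.3;0 0 0 0 0 0 0.3;0 0 0 0 0 0 0.3;0 0 0 0 0 0 0.3;0 0 0 0 0 0 0.3' 25 >/dev/null; python3 st.py
python3 -m inch '0 0 0 0 0 0.04 0.3;0 0 0 0 0 0.04 0.3;0 0 0 0 0 0.04 0.3' 25 >/dev/null; python3 st.py
python3 -m inch '0 0 0 0 0 0.04 0.3;0 0 0 0 0 0 0.3' 25 >/dev/null; python3 st.py
python3 -m inch '0 0 0 0 0 0 1;0 0 0 0 0 0 1;0 0 0 0 0 0 1;0 0 0 0 0 0 1;0 0 0 0 0 0 1;0 0 0 0 0 0 1;0 0 0 0 0 0 1;0 0 0 0 0 0 1;0 0 0 0 0 0 1' 25 ; python3 st.py
python3 -m inch '0 0 -0.02 0 0 0 1;0 0 -0.03 0 0 0 1;0 0 -0.03 0 0 0 1;0 0 -0.03 0 0 0 1;0 0 -0.03 0 0 0 1;0 0 -0.02 0 0 0 1;0 0 0 0 0 -0.12 1;0 0 0 0 0 -0.12 1;0 0 0 0 0 -0.12 1;0 0 0 0 0 -0.12 1;0 0 0 0 0 -0.12 1;0 0 0 0 0 -0.12 1;0 0 0 0 0 -0.12 1;0 0 0 0 0 -0.12 1;0 0 0 0 0 -0.12 1;0 0 0 0 0 -0.12 1;0 0 0 0 0 -0.12 1;0 0 0 0 0 -0.12 1;0 0 0 0 0 -0.12 1;0 0 0 0 0 -0.12 1'; python3 st.py
```

```text
[-0.0132  0.      0.0806] F [-2.4  1.3  1.7] M [ 0.482  0.552 -0.021] rot [-1.7987e+02  8.0000e-02 -1.1527e+02] w 0.0434 q6 -43.8
[-0.0134 -0.0003  0.0806] F [-3.1  0.2  3.2] M [0.332 1.096 0.814] rot [-1.7990e+02  4.0000e-02 -1.2217e+02] w 0.0434 q6 -50.7
[-0.0135 -0.0002  0.0806] F [-3.7  0.7  3. ] M [0.358 1.209 0.726] rot [-1.7990e+02  5.0000e-02 -1.2447e+02] w 0.0434 q6 -53.0
time_s: 22.78
tcp_pos: [0.6857, 0.0267, 0.0806]
eef_rot: [-179.9, 0.1, -124.4]
contact_force: [0.2, 0.4, 0.2]
gripper_width: 0.087
[-0.0129  0.      0.0806] F [0.2 0.4 0.2] M [ 0.155 -0.091  0.018] rot [-1.7986e+02  1.1000e-01 -1.2444e+02] w 0.087 q6 -52.9
time_s: 24.45
tcp_pos: [0.6851, 0.0266, 0.2406]
eef_rot: [-179.9, -0.1, -27.8]
contact_force: [-0.2, -0.3, -0.2]
gripper_width: 0.088
[-1.350e-02 -2.000e-04  2.406e-01] F [-0.2 -0.3 -0.2] M [-0.015  0.038  0.005] rot [-1.7991e+02 -1.4000e-01 -2.7830e+01] w 0.088 q6 43.7
```

```bash

python3 -m inch '0 0 0 0 0 -0.1075 1;0 0 0 0 0 -0.1075 1;-0.028 0 -0.002 0 0 0 1;-0.028 0 -0.002 0 0 0 1;-0.028 0 -0.002 0 0 0 1;-0.028 0 0 0 0 0 1;0 0 0 0 0 0 1;0 0 0 0 0 0 1' 
python3 - <<'E'
from h import *
p=r.camera_params('wrist');np.save('w12p.npy',p,allow_pickle=True)
im=r.capture('wrist')[:,:,::-1];cv2.imwrite('pics/w12.png',im)
cv2.imwrite('pics/w12y.png',cv2.resize(im[0:130,200:450],None,fx=3.2,fy=4,interpolation=cv2.INTER_CUBIC))
im=r.capture('top')[:,:,::-1]; cv2.imwrite('pics/top12.png',im)
im=r.capture('scene')[:,:,::-1]; cv2.imwrite('pics/sc12.png',im)
E
python3 st.py
```

```text
time_s: 25.12
tcp_pos: [0.5766, 0.0577, 0.2474]
eef_rot: [-179.9, -0.2, -15.8]
contact_force: [-0.2, -0.9, -0.3]
gripper_width: 0.0878
[-0.1248  0.0007  0.2463] F [ 1.5 -0.3  0.3] M [-0.047 -0.017  0.033] rot [-179.93   -0.18  -15.86] w 0.0878 q6 49.1
```

View pics/w12.png

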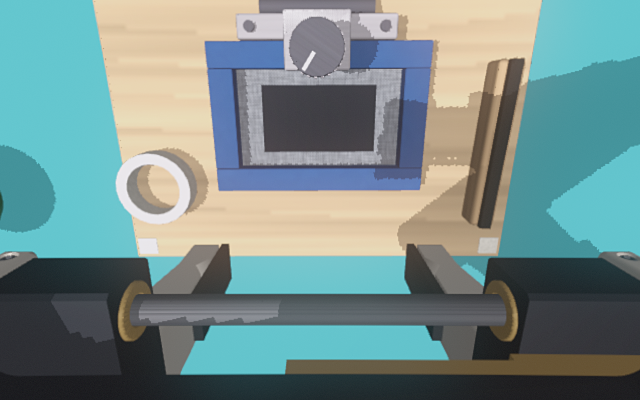

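View pics/w12y.png

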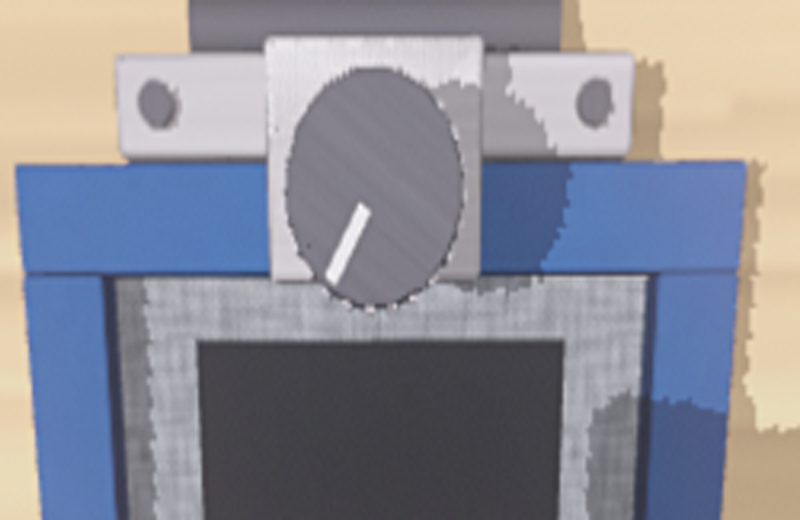

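View pics/sc12.png

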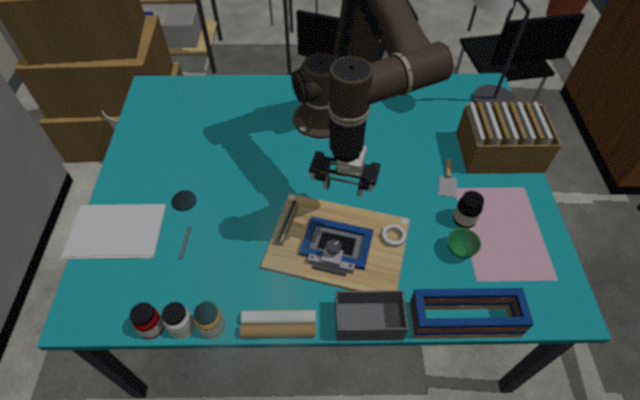

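```bash
python3 - <<'E'
from h import *
p=np.load('w12p.npy',allow_pickle=True).item()
print('bar',w2b(pix2z(p,[(200+122/3.2,154/4),(200+630/3.2,153/4)],.048)).round(4))
print('far',w2b(pix2z(p,[(200+18/3.2,163/4),(200+745/3.2,161.5/4)],.040)).round(4))
print('near',w2b(pix2z(p,[(219,190),(421,189.5)],.040)).round(4))
s=r.get_state(); print(s['time_s'],s['contact_force'])
r.close_job()
E
```

```text
bar [[ 0.0004  0.0742  0.048 ]
 [-0.0002 -0.0741  0.048 ]]
far [[-0.0005  0.1071  0.04  ]
 [-0.0014 -0.1102  0.04  ]]
near [[-0.1491  0.108   0.04  ]
 [-0.1495 -0.1117  0.04  ]]
25.2667 [ 1.48245255 -0.26576803  0.34725877]
the job is handed in; nothing more can be done
```

The frame is seated against the stop bar and clamped, and I handed the job in at 25.3 s of the 72 s allowed.

- **Frame:** I pushed it home with both open fingers on its near edge, up to about 15 N. After clamping, the pictures put its far edge within about 1.5 mm of the stop, which is within calibration error. It is square to the bar to within about 0.1–0.2°.
- **Knob:** I turned it clockwise about 6.8 rad in two strokes with one regrip. It came to a firm stop at 0.9–1.0 N m, and the tool sank no further. A fresh grip to check met 0.7–0.8 N m at once. The knob's white mark shows one full turn plus about 27°, which agrees with the turn.
- **Clamping force:** I could not see the foot or measure how hard it presses. That the frame is held tight rests on the knob being home.
- **Other things:** I touched none of them. In the last pictures the tape, squeegee and the things on the table look unmoved, but I did not measure their positions. The gripper was open and clear above the board at hand-in.

No check failed. During the first stroke the grip sat up to 2.5 mm off the knob's axis, with about 12 N of side force, and I re-centred it at the regrip.

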